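# Hold a round flask down on the touch mixer

## Robot

A 6-joint arm with a two-finger parallel gripper is mounted at the origin on the work surface. World frame = base frame: x ahead of the robot, y to its left, z up, the work surface at z = 0. Lengths are in m, angles in rad, forces in N, time in s.
With the tool pointing down it reaches from about 0.275 to 0.875 m from the base axis. Payload 12.5 kg.
Tool frame: the origin (TCP) lies at the very end of the fingers, on their centre line; the grasp point (between the pads) lies 19 mm behind it; y points along the fingers, z is the direction in which the jaws open and shut, and the axes are right-handed (so a half turn about y gives the same grasp; the last joint's range is limited). The gripper opens to 85 mm and grips with 20 to 120 N. Pads are 22 mm wide; open, the fingers measure 114 mm over their backs; the gripper's body (76 mm by 85 mm) begins 54 mm behind the grasp point. The pads swing forward as they close: fully open they stand 13 mm farther back than shut.
Start: joints at [1.093, 0.351, 1.652, -0, 1.139, -0.085], TCP at [0.21, 0.508, 0.231] pointing down, gripper open.
Joint ranges: [-2.75, 2.75], [-0.79, 2.1], [0.01, 2.65], [-1.57, 4.71], [0.07, 3.14], [-2.87, 2.87]. Speed limits (rad/s): [2.22, 2.22, 2.79, 3.14, 3.14, 3.14].

## Interface

Orientations are given as a unit quaternion [w, x, y, z].
In Python, from bench import r gives the robot as it stands.
- The arm moves only by the tool move_arm, never from a script. Its argument "deltas" is a list of rows, each an object with "grip": the opening, from 0 (shut) to 1 (fully open); "xyz": the shift along the tool's x, y, z in m, a list of three; "yaw": the turn about the tool's y in rad. A call has exactly 10 rows; each row shifts and turns the commanded pose from where the row before left it, along the tool's axes as they then stand; what a row does not reach is not made up. A row lasts 1/8 s, in which the tool goes at most 62.5 mm and 10.7 degrees, less where a joint would pass 70% of its speed; a pose out of reach is approached as far as the arm can. A call with a gripper value outside its range is refused whole. The fingers move at their own pace and stop on an object; the grip force is fixed at half the most. Time passes only in rows, so rows that do not move let the fingers close, or fill a call up. It gives the time, the measured TCP pose, the force and the opening at its end, in the units of the state.
- r.get_obs(): the state, without advancing time (a new reading comes with each control period).
- r.camera(name): name is "scene" or "top" or "wrist"; returns a dict with "frame" (400x640x3 uint8, red, green, blue), "fx", "fy", "cx", "cy" (pixels), "rvec" (rotation vector, rad) and "tvec" (3), from world to camera coordinates, as OpenCV has them. Camera axes: x right, y down, z forward; pixel columns grow to the right and rows downward; lengths in m; the calibration is good to about 2 mm. A picture is of the moment at which its call begins. There is no depth.
- r.close_job(): hands the job in, once; it reports no verdict.
The state is a dict: "t": time; "joint_positions": joint angles; "dq": joint speeds; "joint_torque": joint torques, N m; "ee_pos": TCP position; "eef_rot": TCP orientation; "force": force on the tool from outside, world axes, zero at the start; "torque": the same for the moment, N m; "width": opening from 0.0 (shut) to 1.0 (fully open).
Only numpy, scipy, OpenCV 4.12 (cv2) and the standard library are available. Lean on these libraries where they do the work, as an engineer would, in place of code of your own. Each camera call takes 0.05 s, during which the arm holds its last target. There are 200 camera calls.

## Task

Take the round-bottomed flask out of the tub of glassware, leaving the other vessels standing where they are, and set its round bottom upright in the ring cradle on top of the vortex mixer. The mixer runs only while it is pressed: holding the flask by its neck, press the cradle well down on its spring without ramming the glass, and finish while still holding the flask and keeping the cradle pressed.

Things in the scene. Friction and masses are not known exactly. Their poses are not given: they have to be found in the camera images.
- flask_centre (a point): Half-way up the loose amber round-bottomed flask, 112 mm tall, about 85 g: a ball 51 mm in diameter, a straight neck 25 mm in diameter, a white stopper head 23 mm wide and 10 mm high. The point is on its axis 56 mm above its bottom; the neck runs from 8 mm below to 46 mm above it (grip about 24 mm above it). z up along the neck. It starts upright, ball sunk in a cork ring in the tub.
- flask_bulb (a point): Centre of the flask's ball (radius 25.5 mm), on the flask's axis 30.5 mm below flask_centre. z points up along the neck. It lies about 16 mm above cradle_rim when the ball is seated in the cradle.
- cork_ring: Loose cork ring, 80 mm outside, hole 32 mm, 30 mm high, standing on the tub's floor and carrying the flask at the start. Origin at the centre of its underside.
- tub: Fixed white plastic tub without a lid, 250 mm (its x) by 340 mm (its y), 65 mm high with 4 mm walls and floor. It stands on the bench; origin at the centre of its underside.
- mixer: Fixed white vortex mixer standing on the bench: housing 150 mm (x) by 125 mm (y) and 96 mm high, with a round collar on top up to 106 mm. Origin at the centre of its underside, z up; the control panel faces its -x. The cradle stands above its middle.
- cradle_rim (a point): Centre of the top rim of the mixer's black rubber ring cradle, 142 mm above the bench when not pressed; moves with the cradle. The ring is 62 mm outside, 40 mm inside, and 16 mm deep inside; the ball rests on its inner edge and sinks about 10 mm below the rim.
- cradle (a joint): How far the cradle is pressed straight down, in m: 0 when free, 0.008 at its stop. Its spring needs about 4 N to start moving and about 1 N more per mm, so about 12 N at the stop. It springs back when let go.
- conical_big_centre (a point): Half-way up a loose amber conical flask with a flat bottom, 64 mm wide at the base and 109 mm tall with its stopper, 50 mm above its underside. Leave it alone. z up.
- conical_small_centre (a point): Half-way up a loose amber conical flask with a flat bottom, 51 mm wide at the base and 87 mm tall with its stopper, 39 mm above its underside. Leave it alone. z up.
- reagent_bottle_centre (a point): Half-way up a loose bottle, 48 mm in diameter and 88 mm tall. Leave it alone. z up.
- powder_jar_centre (a point): Half-way up a loose jar, 54 mm in diameter and 62 mm tall. Leave it alone. z up.
Mind the look-alikes: they are no part of the job. What is shaped like the part that bears flask_centre but black or turquoise is not meant.

How it is judged:
By the outcome, as a careful person would: the job done as asked, in the order asked, and still so for the second after the job is handed in, while the arm keeps its last pose, push and grip.
It also fails if it takes over 38 s, if anything falls off the work surface, if the arm or the gripper's body presses on something with over 40 N, if the wrist force passes 120 N, or if a joint passes its speed limit or range.

## Working session

There is one attempt and no reset: what is moved stays moved. The work goes in short steps, Python scripts to look and compute and a tool call to move; the robot and the scene stay as the last step left them, time stands still between calls to the robot, and variables do not carry over. Pictures are saved under pics/ and viewed, about 8 in all and at most 12, crops included, and the job is handed in when it is done.

Besides the shell and the picture viewer there is one more tool, called as name([rows], argument=value, ...), one row to a line, values as JSON. move_arm: Moves the arm, as the interface text tells. Its arguments: {"type":"object","properties":{"deltas":{"type":"array"}},"required":["deltas"]}

```bash
mkdir -p pics; ls; cat > h.py <<'E'
import numpy as np, cv2
from bench import r
def cam(n):
    c=r.camera(n); c['R']=cv2.Rodrigues(np.array(c['rvec'],float))[0]; c['t']=np.array(c['tvec'],float).ravel()
    c['f']=np.array(c['frame']); c['o']=-c['R'].T@c['t']; return c
def ray(c,u,v):
    d=c['R'].T@np.array([(u-c['cx'])/c['fx'],(v-c['cy'])/c['fy'],1.]); return c['o'],d/np.linalg.norm(d)
def onz(c,u,v,z):
    o,d=ray(c,u,v); return o+d*(z-o[2])/d[2]
def tri(rays):
    A=sum(np.eye(3)-np.outer(d,d) for o,d in rays); b=sum((np.eye(3)-np.outer(d,d))@o for o,d in rays)
    return np.linalg.solve(A,b)
def proj(c,p):
    q=c['R']@np.array(p)+c['t']; return np.array([c['fx']*q[0]/q[2]+c['cx'],c['fy']*q[1]/q[2]+c['cy']])
def save(n,f,s=1): cv2.imwrite('pics/'+n,cv2.resize(cv2.cvtColor(f,cv2.COLOR_RGB2BGR),None,fx=s,fy=s))
E
python3 - <<'E'
from h import *
for n in('scene','top'):
    c=cam(n); save(n+'0.png',c['f'],1.25); np.save('pics/%s0.npy'%n,c['f']); print(n,c['o'].round(3),c['fx'],c['R'].round(2).tolist())
o=r.get_obs(); print(o)
E
```

```text
pics
scene [1.443 0.199 0.974] 445.9887704457602 [[-0.29, 0.96, 0.01], [0.62, 0.19, -0.76], [-0.73, -0.22, -0.65]]
top [ 0.321 -0.068  1.283] 516.7167143858971 [[-0.02, -1.0, -0.01], [-0.99, 0.02, -0.13], [0.13, 0.01, -0.99]]
{'t': 0.1, 'joint_positions': array([ 1.09337027e+00,  3.51195705e-01,  1.65235430e+00, -1.10651929e-05,
        1.13908585e+00, -8.46112688e-02]), 'dq': array([ 0.00111485, -0.00125746, -0.00231146,  0.00172428,  0.00124164,
        0.0001207 ]), 'joint_torque': array([ 8.23929076e-04, -5.06828678e+01, -2.91875142e+01, -7.29612202e-05,
        2.75759310e-03, -3.80820751e-06]), 'ee_pos': array([0.21038445, 0.50785523, 0.23080714]), 'eef_rot': array([-0.69315682,  0.69386751, -0.13808706,  0.13788931]), 'force': array([0.44768862, 0.33950036, 0.56646025]), 'torque': array([0.00668961, 0.01661914, 0.0267066 ]), 'width': 1.0002829652334508}
```

View pics/scene0.png

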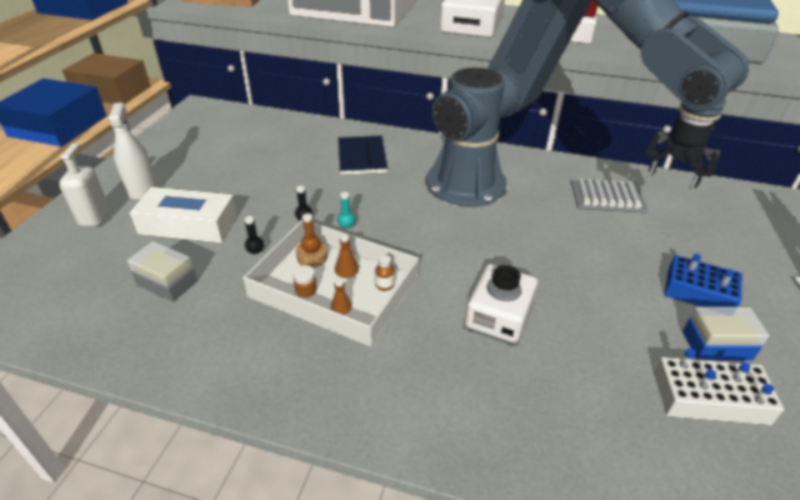

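View pics/top0.png

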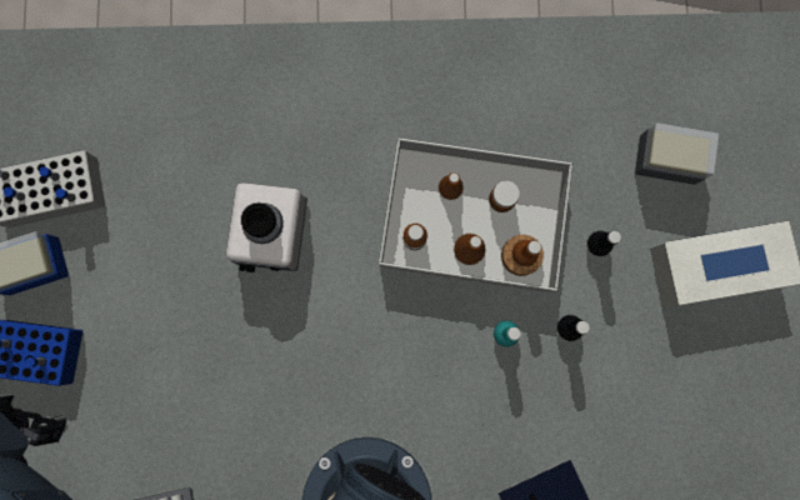

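In the pictures (1.25x scale), the candidates are:
- Amber in the cork ring: top (524,252), scene (310,240).
- Black flasks: top (600,243) and (571,328).
- Turquoise flask: top (507,333).
- Amber conicals: top (470,247) and (451,186).

The amber one in the cork ring fits, since it has a ball and a straight neck and sits inside the tub. The mixer cradle is at top (260,220), scene (506,277). I'll check this with a crop and measure from both views.

```bash
python3 - <<'E'
from h import *
S,T=cam('scene'),cam('top')
a=cv2.resize(S['f'][165:270,190:345],None,fx=4,fy=4,interpolation=cv2.INTER_CUBIC)[:, :400]
b=cv2.resize(T['f'][105:240,300:500],None,fx=3.11,fy=3.11,interpolation=cv2.INTER_CUBIC)[:, :]
a=cv2.resize(S['f'][165:270,190:345],(400,271)); b=cv2.resize(T['f'][105:240,300:500],(400,270))
k=cv2.resize(S['f'][205:275,370:435],(260,280),interpolation=cv2.INTER_CUBIC);k2=cv2.resize(T['f'][140:225,175:250],(247,280),interpolation=cv2.INTER_CUBIC)
def pad(x,w=800,h=285):
    o=np.zeros((h,w,3),np.uint8);o[:x.shape[0],:x.shape[1]]=x;return o
save('crop1.png',np.vstack([np.hstack([pad(a,400),pad(b,400)]),np.hstack([pad(k,400),pad(k2,400)])]))
def blobs(c,mask,box,name,mn=8):
    u0,v0,u1,v1=box; m=np.zeros_like(mask,np.uint8); m[v0:v1,u0:u1]=mask[v0:v1,u0:u1]
    n,l,s,ce=cv2.connectedComponentsWithStats(m)
    for i in range(1,n):
        if s[i,4]>=mn: print(name,s[i].tolist(),ce[i].round(1))
for c,bw,bo,bk,nm in((S,(225,160,270,215),(195,180,345,270),(385,205,430,245),'S'),(T,(410,180,450,215),(300,110,460,235),(185,150,235,205),'T')):
    h=cv2.cvtColor(c['f'],cv2.COLOR_RGB2HSV); 
    blobs(c,(h[...,1]<60)&(h[...,2]>150),bw,nm+'white')
    blobs(c,(h[...,1]>110)&((h[...,0]<16))&(h[...,2]>30),bo,nm+'amber',20)
    blobs(c,h[...,2]<60,bk,nm+'black',20)
E
```

```text
Swhite [225, 160, 11, 8, 56] [228.9 162.8]
Swhite [225, 171, 25, 24, 187] [233.9 181. ]
Swhite [255, 180, 15, 35, 318] [263.9 197.1]
Swhite [225, 194, 26, 21, 216] [233.8 208. ]
Samber [240, 180, 21, 29, 298] [248.6 194.2]
Samber [269, 194, 17, 28, 330] [276.6 209.5]
Samber [301, 213, 14, 9, 94] [307.5 217. ]
Samber [236, 224, 16, 14, 150] [244.  231.2]
Samber [265, 229, 15, 22, 218] [272.3 241. ]
Sblack [394, 213, 21, 19, 327] [404.5 221.8]
Twhite [415, 180, 30, 35, 552] [432.3 192. ]
Twhite [447, 189, 3, 16, 19] [448.4 196.8]
Twhite [446, 206, 2, 7, 8] [446.9 209.2]
Tamber [351, 140, 19, 19, 230] [359.6 150.2]
Tamber [392, 153, 18, 16, 71] [397.8 163.5]
Tamber [323, 180, 18, 18, 131] [331.2 190.7]
Tamber [364, 187, 24, 25, 375] [374.3 199.8]
Tamber [402, 188, 32, 32, 655] [416.2 204.2]
Tblack [193, 163, 33, 32, 740] [207.9 177.9]
```

View pics/crop1.png

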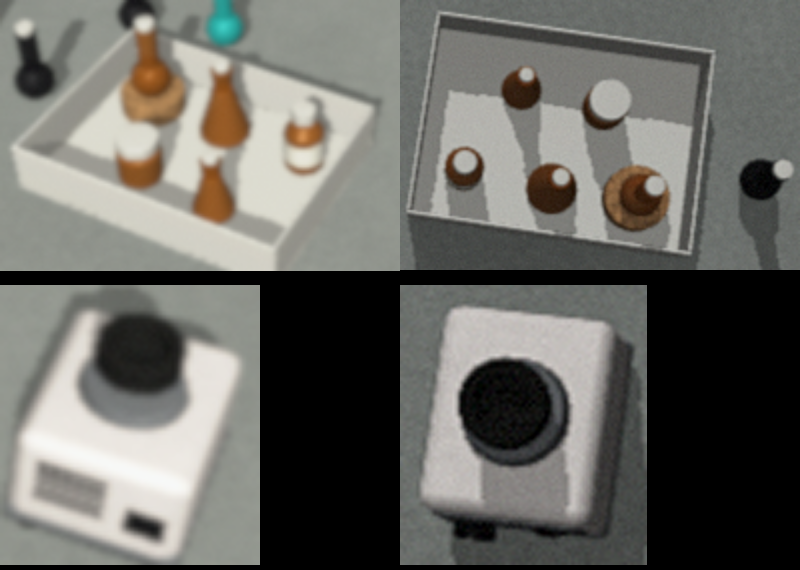

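The crop confirms it: the amber ball with a straight neck sits in the cork ring, with its stopper at top px (427.5,198) and scene px (246,173.5). Next I'll triangulate the points and work out the joint motion and shift.

```bash
python3 - <<'E'
from h import *
from scipy.spatial.transform import Rotation as Ro
S,T=cam('scene'),cam('top')
def both(n,s,t):
    p=tri([ray(S,*s),ray(T,*t)]); print(n,p.round(4),'res',(proj(S,p)-s).round(1),(proj(T,p)-t).round(1)); return p
both('stopper',(245.8,173.5),(427.5,198))
both('rim',(404.7,220),(206.9,176.1))
print('cork top', onz(T,417.5,203.5,.034), 'rim@.142',onz(T,206.9,176.1,.142),'stop@.135',onz(T,427.5,198,.135))
for n,uv,z in(('big',(380.5,193.5),.11),('jar',(405,155),.066),('small',(363,142.5),.09),('bottle',(332.5,185.5),.09)): print(n,onz(T,*uv,z).round(3))
for uv in((319,111),(457,130),(446,232),(304,211)): print('tub corner',onz(T,*uv,.065).round(3))
o=r.get_obs(); q=o['eef_rot']; print(Ro.from_quat(np.r_[q[1:],q[0]]).as_matrix().round(3))
c=cam('wrist'); p=o['ee_pos'];R=Ro.from_quat(np.r_[q[1:],q[0]]).as_matrix(); print('wristcam in tool',R.T@(c['o']-p),'axes',(R.T@c['R'].T).round(2).tolist())
E
```

```text
stopper [ 0.4683 -0.3119  0.1379] res [0.1 0. ] [ 0.1 -0. ]
rim [0.5285 0.1822 0.1365] res [-0.2  0. ] [-0.2  0. ]
cork top [ 0.46862192 -0.30903791  0.034     ] rim@.142 [0.52760894 0.18053714 0.142     ] stop@.135 [ 0.46863079 -0.31239405  0.135     ]
big [ 0.484 -0.211  0.11 ]
jar [ 0.583 -0.278  0.066]
small [ 0.61  -0.176  0.09 ]
bottle [ 0.508 -0.102  0.09 ]
tub corner [ 0.696 -0.074  0.065]
tub corner [ 0.641 -0.406  0.065]
tub corner [ 0.396 -0.367  0.065]
tub corner [ 0.453 -0.034  0.065]
[[ 0.924 -0.     0.383]
 [-0.383 -0.     0.924]
 [-0.    -1.    -0.   ]]
wristcam in tool [-0.082003   -0.14219734 -0.00099021] axes [[-0.0, 0.95, 0.32], [-0.0, -0.32, 0.95], [1.0, 0.0, 0.0]]
```

Flask axis is at about (0.4685, -0.312) with its top at 0.138, and the rim is at (0.528, 0.181, ~0.14). I'll turn the jaws so they open away from the big conical, then cross to above the flask.

move_arm([
  {"grip":1,"xyz":[0,0,0],"yaw":0.17},
  {"grip":1,"xyz":[0,0,0],"yaw":0.17},
  {"grip":1,"xyz":[0,0,0],"yaw":0.17},
  {"grip":1,"xyz":[0,0,0],"yaw":0.17},
  {"grip":1,"xyz":[0,0,0],"yaw":0.17},
  {"grip":1,"xyz":[0,0,0],"yaw":0.17},
  {"grip":1,"xyz":[0,0,0],"yaw":0.17},
  {"grip":1,"xyz":[0,0,0],"yaw":0.17},
  {"grip":1,"xyz":[0,0,0],"yaw":0.17},
  {"grip":1,"xyz":[0,0,0],"yaw":0.17},
])

```text
t: 1.6
ee_pos: [0.2105, 0.5081, 0.2313]
eef_rot: [-0.352, 0.352, -0.613, 0.613]
force: [-0.2, -0.0, 0.3]
width: 0.999
```

move_arm([
  {"grip":1,"xyz":[0.029,0,0.0316],"yaw":0},
  {"grip":1,"xyz":[0.029,0,0.0316],"yaw":0},
  {"grip":1,"xyz":[0.029,0,0.0316],"yaw":0},
  {"grip":1,"xyz":[0.029,0,0.0316],"yaw":0},
  {"grip":1,"xyz":[0.029,0,0.0316],"yaw":0},
  {"grip":1,"xyz":[0.029,0,0.0316],"yaw":0},
  {"grip":1,"xyz":[0.029,0,0.0316],"yaw":0},
  {"grip":1,"xyz":[0.029,0,0.0316],"yaw":0},
  {"grip":1,"xyz":[0.029,0,0.0316],"yaw":0},
  {"grip":1,"xyz":[0.029,0,0.0316],"yaw":0},
])

```text
t: 2.85
ee_pos: [0.3401, 0.0978, 0.2315]
eef_rot: [-0.354, 0.354, -0.612, 0.612]
force: [0.5, 0.8, 0.3]
width: 1.001
```

move_arm([
  {"grip":1,"xyz":[0.029,0,0.0316],"yaw":0},
  {"grip":1,"xyz":[0.029,0,0.0316],"yaw":0},
  {"grip":1,"xyz":[0.029,0,0.0316],"yaw":0},
  {"grip":1,"xyz":[0.029,0,0.0316],"yaw":0},
  {"grip":1,"xyz":[0.029,0,0.0316],"yaw":0},
  {"grip":1,"xyz":[0.029,0,0.0316],"yaw":0},
  {"grip":1,"xyz":[0.029,0,0.0316],"yaw":0},
  {"grip":1,"xyz":[0.029,0,0.0316],"yaw":0},
  {"grip":1,"xyz":[0.029,0,0.0316],"yaw":0},
  {"grip":1,"xyz":[0,0,0],"yaw":0},
])

```text
t: 4.1
ee_pos: [0.4565, -0.2709, 0.2309]
eef_rot: [-0.353, 0.353, -0.612, 0.613]
force: [0.1, -0.8, -0.6]
width: 1.004
```

```bash
python3 - <<'E'
from h import *
o=r.get_obs(); c=cam('wrist'); save('w1.png',c['f']); np.save('pics/w1.npy',c['f']); print(o['t'],o['ee_pos'],o['eef_rot'],o['joint_positions'].round(2),proj(c,(.4685,-.312,.135)),proj(c,(.4685,-.312,.0537)))
E
```

```text
4.1 [ 0.45646139 -0.27093349  0.23088998] [-0.35330634  0.3534028  -0.61244254  0.61253182] [-0.62  0.32  1.7  -0.    1.12 -0.1 ] [363.79118876 241.79406933] [354.21245176 205.36309219]
```

View pics/w1.png

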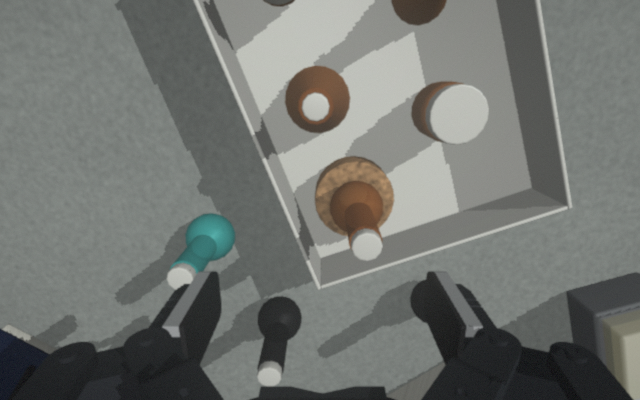

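The wrist view shows the amber flask's stopper at (367,243), its ball at (356,206) and the cork around it, with the big conical at (317,105) and the jar at (458,113). This agrees with the prediction to about 3 px.

```bash
python3 - <<'E'
from h import *
from scipy.spatial.transform import Rotation as Ro
c=cam('wrist'); S,T=cam('scene'),cam('top')
h=cv2.cvtColor(c['f'],cv2.COLOR_RGB2HSV); m=((h[...,1]<60)&(h[...,2]>150)).astype(np.uint8); m[:,:345]=0;m[:,390:]=0;m[:222]=0;m[268:]=0
n,l,s,ce=cv2.connectedComponentsWithStats(m); i=1+np.argmax(s[1:,4]); print(s[i],ce[i]); w=ce[i]
p=tri([ray(c,*w),ray(S,245.8,173.5),ray(T,427.5,198)]); print('stopper 3view',p, [ (proj(k,p)-q).round(1) for k,q in((c,w),(S,(245.8,173.5)),(T,(427.5,198)))])
p2=onz(c,*w,.136); print('wrist on z=.136',p2,'ball',onz(c,356,206,.0537))
o=r.get_obs(); q=o['eef_rot'];R=Ro.from_quat(np.r_[q[1:],q[0]]).as_matrix()
for g in (p,p2): print('tool shift',R.T@(np.r_[g[:2],.089]-o['ee_pos']))
E
```

```text
[354 233  30  29 675] [368.6237037  247.12148148]
stopper 3view [ 0.4689015  -0.31246242  0.13872282] [array([-1.9, -1.5]), array([-0.2, -0.1]), array([ 0.4, -0.3])]
wrist on z=.136 [ 0.46925396 -0.31552438  0.136     ] ball [ 0.46918172 -0.31180845  0.0537    ]
tool shift [0.0320887  0.14226105 0.03340738]
tool shift [0.03456816 0.14225999 0.03523826]
```

move_arm([
  {"grip":1,"xyz":[0.011,0,0.0115],"yaw":0},
  {"grip":1,"xyz":[0.011,0,0.0115],"yaw":0},
  {"grip":1,"xyz":[0.011,0,0.011],"yaw":0},
  {"grip":1,"xyz":[0,0.025,0],"yaw":0},
  {"grip":1,"xyz":[0,0.025,0],"yaw":0},
  {"grip":1,"xyz":[0,0.025,0],"yaw":0},
  {"grip":1,"xyz":[0,0.025,0],"yaw":0},
  {"grip":1,"xyz":[0,0.022,0],"yaw":0},
  {"grip":1,"xyz":[0,0.02,0],"yaw":0},
  {"grip":1,"xyz":[0,0,0],"yaw":0},
])

```text
t: 5.55
ee_pos: [0.4687, -0.3146, 0.088]
eef_rot: [0.354, -0.354, 0.613, -0.611]
force: [-0.5, -0.1, -0.0]
width: 1.005
```

```bash
python3 - <<'E'
from h import *
o=r.get_obs(); c=cam('wrist'); S=cam('scene'); print(o['t'],o['ee_pos'],o['force'])
a=np.zeros((400,640,3),np.uint8);b=cv2.resize(S['f'][150:250,200:310],(440,400),interpolation=cv2.INTER_CUBIC)
save('w2.png',np.hstack([cv2.resize(c['f'][200:],(400,125)),np.zeros((125,1,3),np.uint8)]) if 0 else np.hstack([c['f'][100:400,180:540],cv2.resize(b,(330,300))]))
E
```

```text
5.55 [ 0.46869698 -0.31460654  0.08797146] [-0.54196293 -0.09053495 -0.01972465]
```

View pics/w2.png

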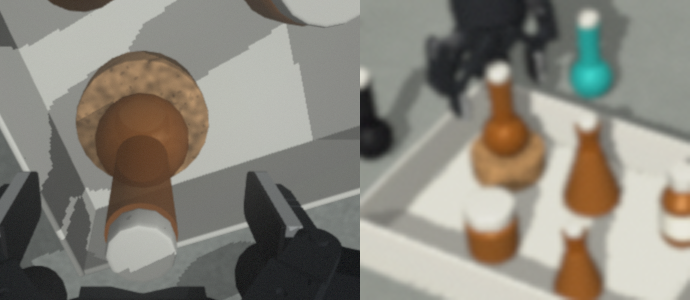

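The flask neck is centred between the open jaws in crop pixels (neck at x 141, jaw tips at 38 and 248), so I'll close and lift.

move_arm([
  {"grip":0.5,"xyz":[0,0,0],"yaw":0},
  {"grip":0.35,"xyz":[0,0,0],"yaw":0},
  {"grip":0.25,"xyz":[0,0,0],"yaw":0},
  {"grip":0.1,"xyz":[0,0,0],"yaw":0},
  {"grip":0.1,"xyz":[0,0,0],"yaw":0},
  {"grip":0.1,"xyz":[0,0,0],"yaw":0},
  {"grip":0.1,"xyz":[0,0,0],"yaw":0},
  {"grip":0.1,"xyz":[0,0,0],"yaw":0},
  {"grip":0.1,"xyz":[0,0,0],"yaw":0},
  {"grip":0.1,"xyz":[0,0,0],"yaw":0},
])

```text
t: 6.9
ee_pos: [0.4693, -0.3145, 0.0895]
eef_rot: [-0.354, 0.354, -0.612, 0.612]
force: [-0.8, 1.2, 4.9]
width: 0.272
```

move_arm([
  {"grip":0.1,"xyz":[0,-0.005,0],"yaw":0},
  {"grip":0.1,"xyz":[0,-0.01,0],"yaw":0},
  {"grip":0.1,"xyz":[0,-0.02,0],"yaw":0},
  {"grip":0.1,"xyz":[0,-0.025,0],"yaw":0},
  {"grip":0.1,"xyz":[0,-0.03,0],"yaw":0},
  {"grip":0.1,"xyz":[0,-0.03,0],"yaw":0},
  {"grip":0.1,"xyz":[0,-0.03,0],"yaw":0},
  {"grip":0.1,"xyz":[0,-0.03,0],"yaw":0},
  {"grip":0.1,"xyz":[0,-0.02,0],"yaw":0},
  {"grip":0.1,"xyz":[0,0,0],"yaw":0},
])

```text
t: 8.15
ee_pos: [0.4695, -0.3147, 0.2909]
eef_rot: [-0.354, 0.354, -0.611, 0.613]
force: [0.9, 0.3, -1.3]
width: 0.278
```

```bash
python3 - <<'E'
from h import *
o=r.get_obs(); c=cam('wrist'); S=cam('scene'); print(o['t'],o['ee_pos'],o['force'],o['width'],o['eef_rot'])
b=cv2.resize(S['f'][80:240,195:345],(375,400),interpolation=cv2.INTER_CUBIC)
save('w3.png',np.hstack([c['f'][:,180:560],b])); np.save('pics/w3.npy',c['f'])
E
```

```text
8.15 [ 0.46954812 -0.3146782   0.2909018 ] [ 0.94137656  0.26192675 -1.25554168] 0.278292106871655 [-0.35444167  0.35364973 -0.61109952  0.6130745 ]
```

View pics/w3.png

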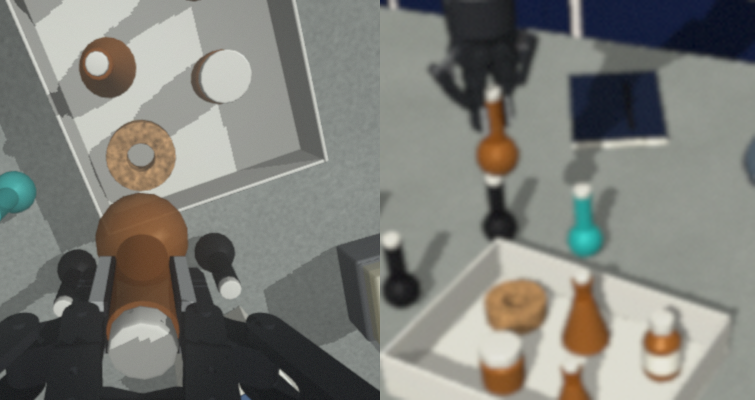

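The flask is held upright, the cork ring stayed in the tub and the neighbours are untouched. I'll carry it to just short of the cradle (rim still about 80 mm ahead) and take a close look there.

move_arm([
  {"grip":0.1,"xyz":[-0.02,0,-0.01],"yaw":0},
  {"grip":0.1,"xyz":[-0.045,0,-0.023],"yaw":0},
  {"grip":0.1,"xyz":[-0.05,0,-0.026],"yaw":0},
  {"grip":0.1,"xyz":[-0.05,0,-0.026],"yaw":0},
  {"grip":0.1,"xyz":[-0.05,0,-0.026],"yaw":0},
  {"grip":0.1,"xyz":[-0.05,0,-0.026],"yaw":0},
  {"grip":0.1,"xyz":[-0.05,0,-0.026],"yaw":0},
  {"grip":0.1,"xyz":[-0.045,0,-0.023],"yaw":0},
  {"grip":0.1,"xyz":[-0.02,0,-0.011],"yaw":0},
  {"grip":0.1,"xyz":[0,0,0],"yaw":0},
])

```text
t: 9.5
ee_pos: [0.4869, 0.115, 0.2885]
eef_rot: [0.354, -0.355, 0.612, -0.611]
force: [1.6, 0.2, -1.1]
width: 0.274
```

```bash
python3 - <<'E'
from h import *
c=cam('wrist'); S=cam('scene'); T=cam('top'); o=r.get_obs();print(o['t'],o['ee_pos'],o['force'])
p=o['ee_pos']; b=p-np.array([0,0,.035]); 
for k,n in((c,'w'),(S,'s'),(T,'t')): print(n,'bulb',proj(k,b).round(1),'rim',proj(k,(.528,.181,.142)).round(1)); np.save('pics/m_%s.npy'%n,k['f'])
u,v=proj(S,b).astype(int); bs=cv2.resize(S['f'][v-25:v+75,u-40:u+60],(300,300),interpolation=cv2.INTER_CUBIC)
u2,v2=proj(T,b).astype(int); bt=cv2.resize(T['f'][v2-40:v2+40,u2-60:u2+20],(300,300),interpolation=cv2.INTER_CUBIC); print(u,v,u2,v2)
save('m1.png',np.hstack([c['f'][:,110:530],np.vstack([bs,bt])[:400] if 0 else cv2.resize(np.vstack([bs,bt]),(200,400))]))
for k,n,box in((c,'w',(200,180,450,330)),(S,'s',(u-30,v-30,u+30,v+30))):
    h=cv2.cvtColor(k['f'],cv2.COLOR_RGB2HSV); m=np.zeros(h.shape[:2],np.uint8); x0,y0,x1,y1=box
    mm=((h[...,1]>110)&(h[...,0]<18)&(h[...,2]>30)); m[y0:y1,x0:x1]=mm[y0:y1,x0:x1]
    d=cv2.distanceTransform(m,cv2.DIST_L2,5); print(n,'max inscribed circle',d.max(),np.unravel_index(d.argmax(),d.shape)[::-1])
E
```

```text
9.65 [0.48749746 0.11273281 0.2889518 ] [ 0.47595889 -0.20882025 -0.79334066]
w bulb [324.5 242.8] rim [325.6  86.6]
s bulb [386.7 172.3] rim [404.4 218.3]
t bulb [228.3 185.4] rim [206.7 175.9]
386 172 228 185
w max inscribed circle 35.990692 (np.int64(323), np.int64(232))
s max inscribed circle 7.9907 (np.int64(387), np.int64(173))
```

View pics/m1.png

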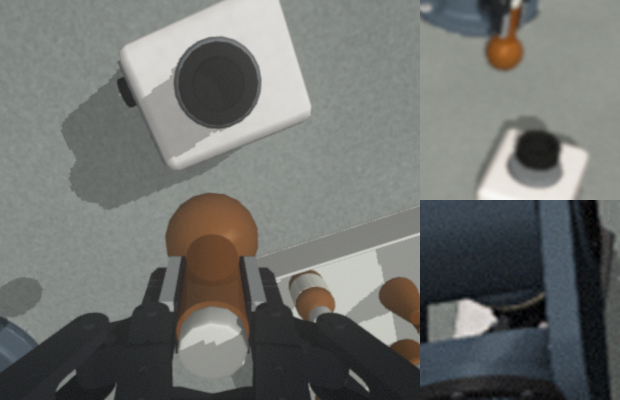

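The wrist view (crop offset +110 px) shows the cradle's dark circle at about (329,82) and the held ball at about (322,239). I'll fit both circles numerically.

```bash
python3 - <<'E'
from h import *
from scipy.optimize import least_squares
from scipy.spatial.transform import Rotation as Ro
f=np.load('pics/m_w.npy'); g=cv2.GaussianBlur(cv2.cvtColor(f,cv2.COLOR_RGB2GRAY),(3,3),0)
print('row82',g[82,270:390:2].tolist()); print('col329',g[25:140:2,329].tolist())
c=cam('wrist'); o=r.get_obs(); q=o['eef_rot'];R=Ro.from_quat(np.r_[q[1:],q[0]]).as_matrix()
for th in (60,72,85):
    m=(g<th).astype(np.uint8); m[:,:270]=0;m[:,390:]=0;m[150:]=0
    n,l,s,ce=cv2.connectedComponentsWithStats(m); i=1+np.argmax(s[1:,4]); print(th,s[i],ce[i].round(1))
    k=max(cv2.findContours((l==i).astype(np.uint8),cv2.RETR_EXTERNAL,cv2.CHAIN_APPROX_NONE)[0],key=len); print('  ell',cv2.fitEllipse(k))
# ball: left/top/right silhouette, fit circle on upper arc
h=cv2.cvtColor(f,cv2.COLOR_RGB2HSV); m=((h[...,1]>110)&(h[...,0]<18)&(h[...,2]>30)).astype(np.uint8); m[:,:260]=0;m[:,385:]=0
pts=np.array([(x,np.argmax(m[:255,x])) for x in range(282,364) if m[:255,x].any()],float)
z=least_squares(lambda a:np.hypot(*(pts-a[:2]).T)-a[2],[322,239,46],loss='soft_l1').x; print('ball circ',z)
S=cam('scene')
p=tri([ray(c,*z[:2]),ray(S,387,173)]); print('bulb tri',p,'rel tool',R.T@(p-o['ee_pos']), c['fx']*.0255/z[2], np.linalg.norm(p-c['o']),'exp px',proj(c,o['ee_pos']-[0,0,.035]))
E
```

```text
row82 [206, 195, 172, 160, 158, 158, 148, 93, 85, 76, 56, 56, 56, 58, 57, 57, 54, 53, 56, 56, 57, 57, 57, 57, 57, 57, 56, 55, 55, 53, 53, 54, 55, 55, 55, 55, 56, 56, 57, 58, 58, 57, 59, 62, 62, 63, 63, 64, 68, 93, 128, 201, 214, 214, 214, 214, 214, 215, 215, 215]
col329 [215, 215, 215, 216, 215, 194, 125, 118, 93, 63, 61, 61, 61, 60, 60, 59, 55, 56, 57, 56, 56, 56, 55, 55, 55, 54, 55, 55, 53, 54, 53, 54, 55, 55, 57, 56, 56, 57, 57, 56, 57, 57, 57, 55, 58, 56, 57, 57, 56, 57, 68, 78, 136, 186, 207, 209, 207, 207]
60 [ 290   47   65   77 3752] [321.6  86.1]
  ell ((321.5990295410156, 86.12999725341797), (63.29738998413086, 73.78018188476562), 164.07098388671875)
72 [ 288   42   79   85 5085] [327.2  83.5]
  ell ((327.2445373535156, 83.48127746582031), (77.06562805175781, 82.18006134033203), 3.4847025871276855)
85 [ 285   42   83   86 5471] [326.6  84.4]
  ell ((326.4035949707031, 84.34015655517578), (80.47282409667969, 85.07384490966797), 16.305402755737305)
ball circ [323.88246766 236.8134843   41.81099895]
bulb tri [0.48956701 0.11375908 0.25367013] rel tool [-0.00201455  0.03540448  0.00104227] 0.21781527079878496 0.1943624063283253 exp px [321.83216602 239.96784634]
```

```bash
python3 - <<'E'
from h import *
from scipy.spatial.transform import Rotation as Ro
S,T=cam('scene'),cam('top')
ob=[r.get_obs()['ee_pos']]; cs=[]
for i in range(4): c=cam('wrist'); cs.append(onz(c,327.2,83.5,.142)); ob.append(r.get_obs()['ee_pos'])
print(np.array(ob).round(4).tolist()); print('rim wrist on .142',np.array(cs).round(4).tolist())
p=tri([ray(c,327.2,83.5),ray(S,404.7,220),ray(T,206.9,176.1)]); print('rim 3 view',p,[(proj(k,p)-q).round(1) for k,q in((c,(327.2,83.5)),(S,(404.7,220)),(T,(206.9,176.1)))])
ee=np.mean(ob,0); q=r.get_obs()['eef_rot'];R=Ro.from_quat(np.r_[q[1:],q[0]]).as_matrix()
b=onz(c,323.5,238,ee[2]-.035); print('bulb wrist',b, 'ee',ee)
print('shift by wrist',R.T@(np.mean(cs,0)-b),'shift rim3-ee',R.T@(p-ee+[0,0,.035]))
E
```

```text
[[0.4879, 0.1125, 0.2893], [0.4879, 0.1126, 0.2893], [0.4879, 0.1127, 0.2893], [0.488, 0.1128, 0.2893], [0.488, 0.1129, 0.2893]]
rim wrist on .142 [[0.5317, 0.1797, 0.142], [0.5317, 0.1798, 0.142], [0.5317, 0.1799, 0.142], [0.5317, 0.18, 0.142]]
rim 3 view [0.52999636 0.18138163 0.13759561] [array([-2.9, -0.5]), array([-0.5,  0. ]), array([ 0.1, -0.7])]
bulb wrist [0.48948555 0.11311273 0.25428121] ee [0.48794627 0.11271881 0.28928121]
shift by wrist [-0.07889531  0.11228022  0.00328903] shift rim3-ee [-0.08048789  0.11668458  0.00217453]
```

The rim is at about (0.530, 0.180), so the shift is x -79.5 mm and z +3 mm. I'll go over it and stop with the ball a few mm above the rim to check.

move_arm([
  {"grip":0.1,"xyz":[-0.015,0,0.001],"yaw":0},
  {"grip":0.1,"xyz":[-0.025,0,0.001],"yaw":0},
  {"grip":0.1,"xyz":[-0.025,0,0.001],"yaw":0},
  {"grip":0.1,"xyz":[-0.0145,0,0],"yaw":0},
  {"grip":0.1,"xyz":[0,0.02,0],"yaw":0},
  {"grip":0.1,"xyz":[0,0.025,0],"yaw":0},
  {"grip":0.1,"xyz":[0,0.02,0],"yaw":0},
  {"grip":0.1,"xyz":[0,0.015,0],"yaw":0},
  {"grip":0.1,"xyz":[0,0,0],"yaw":0},
  {"grip":0.1,"xyz":[0,0,0],"yaw":0},
])

```text
t: 11.3
ee_pos: [0.5306, 0.1807, 0.21]
eef_rot: [-0.354, 0.354, -0.612, 0.612]
force: [-0.3, 0.1, -0.1]
width: 0.278
```

```bash
python3 - <<'E'
from h import *
c=cam('wrist'); S=cam('scene'); T=cam('top'); o=r.get_obs();print(o['t'],o['ee_pos'],o['force'],o['width'])
for k,n in((c,'w'),(S,'s'),(T,'t')): print(n,'bulb',proj(k,o['ee_pos']-[0,0,.035]).round(1),'rim',proj(k,(.530,.180,.142)).round(1)); np.save('pics/n_%s.npy'%n,k['f'])
u,v=proj(S,(.53,.18,.16)).astype(int)
save('m2.png',np.hstack([c['f'][:,140:510],cv2.resize(S['f'][v-50:v+50,u-50:u+50],(400,400),interpolation=cv2.INTER_CUBIC)])); print(u,v)
E
```

```text
11.45 [0.53048746 0.1806828  0.21001505] [ 0.7305409   0.52064715 -1.55996975] 0.28123602517814184
w bulb [321.2 239.9] rim [321.1 219.3]
s bulb [405.9 209.9] rim [403.9 218.7]
t bulb [203.6 172.2] rim [207.1 175. ]
404 213
```

View pics/m2.png

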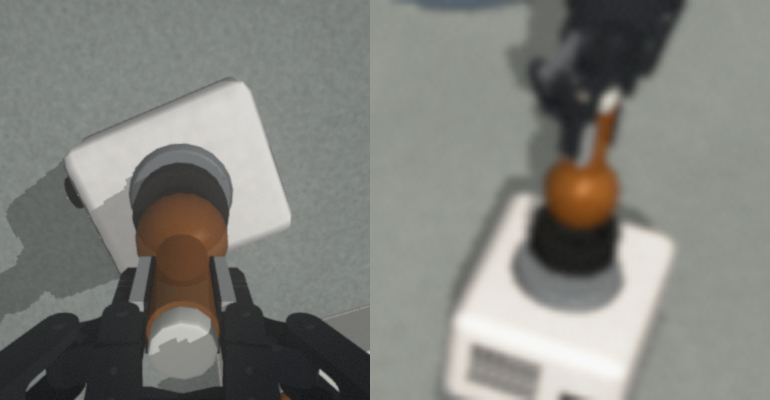

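The ball looks centred over the ring in both views: wrist 182 vs 181 px, and in scene the ball-to-rim offset is 2.25 px against 2.0 expected. I'll check the flask's tilt in the scene view numerically.

```bash
python3 - <<'E'
from h import *
c=cam('wrist'); S=cam('scene'); e=np.array([.5305,.1807,.21]); b=e-[0,0,.035]
ps,pw=proj(S,b+[0,0,.0765]),proj(c,b+[0,0,.0765])
print('exp stopper centre scene',ps,'wrist',pw,'bulb',proj(S,b),proj(c,b))
k=S['f']; h=cv2.cvtColor(k,cv2.COLOR_RGB2HSV)
m=((h[...,1]>110)&(h[...,0]<18)&(h[...,2]>30))
for y in range(184,224,3):
    x=np.where(m[y,390:430])[0]+390; print(y,x.min() if len(x) else 0,x.max() if len(x) else 0,len(x))
m=(h[...,1]<60)&(h[...,2]>150); m=m[170:195,405:425]; y,x=np.where(m); print('white',x.mean()+405,y.mean()+170,len(x))
E
```

```text
exp stopper centre scene [410.04389714 187.74439774] wrist [321.17148834 333.80044071] bulb [405.85856613 209.9100808 ] [321.27862444 239.73732498]
184 0 0 0
187 0 0 0
190 0 0 0
193 411 414 4
196 411 413 3
199 410 412 3
202 410 412 3
205 400 413 14
208 398 415 18
211 398 415 18
214 398 414 17
217 399 413 15
220 404 409 6
223 0 0 0
white 416.64 189.92000000000002 25
```

The neck edges match an upright axis, so I'll descend slowly to the expected seat height.

move_arm([
  {"grip":0.1,"xyz":[0,0.003,0],"yaw":0},
  {"grip":0.1,"xyz":[0,0.003,0],"yaw":0},
  {"grip":0.1,"xyz":[0,0.002,0],"yaw":0},
  {"grip":0.1,"xyz":[0,0.002,0],"yaw":0},
  {"grip":0.1,"xyz":[0,0.002,0],"yaw":0},
  {"grip":0.1,"xyz":[0,0.002,0],"yaw":0},
  {"grip":0.1,"xyz":[0,0.001,0],"yaw":0},
  {"grip":0.1,"xyz":[0,0.001,0],"yaw":0},
  {"grip":0.1,"xyz":[0,0,0],"yaw":0},
  {"grip":0.1,"xyz":[0,0,0],"yaw":0},
])

```text
t: 12.8
ee_pos: [0.5303, 0.1807, 0.1936]
eef_rot: [-0.354, 0.354, -0.612, 0.612]
force: [-0.9, 1.4, 3.2]
width: 0.278
```

move_arm([
  {"grip":0.1,"xyz":[0,0.001,0],"yaw":0},
  {"grip":0.1,"xyz":[0,0.001,0],"yaw":0},
  {"grip":0.1,"xyz":[0,0.001,0],"yaw":0},
  {"grip":0.1,"xyz":[0,0,0],"yaw":0},
  {"grip":0.1,"xyz":[0,0,0],"yaw":0},
  {"grip":0.1,"xyz":[0,0,0],"yaw":0},
  {"grip":0.1,"xyz":[0,0,0],"yaw":0},
  {"grip":0.1,"xyz":[0,0,0],"yaw":0},
  {"grip":0.1,"xyz":[0,0,0],"yaw":0},
  {"grip":0.1,"xyz":[0,0,0],"yaw":0},
])

```text
t: 14.05
ee_pos: [0.5304, 0.1807, 0.1906]
eef_rot: [-0.354, 0.354, -0.612, 0.612]
force: [-2.2, 1.6, 5.6]
width: 0.278
```

```bash
python3 - <<'E'
from h import *
F=[]
for i in range(8): r.camera('wrist'); o=r.get_obs(); F.append(np.r_[o['force'],o['ee_pos'],o['torque']])
print(o['t'],np.mean(F,0).round(4),np.std(F,0).round(2))
E
```

```text
14.45 [-1.0513e+00  1.6179e+00  6.3360e+00  5.3030e-01  1.8070e-01  1.9060e-01
  2.6420e-01  2.2210e-01  8.0000e-04] [0.24 0.51 0.54 0.   0.   0.   0.03 0.02 0.03]
```

Contact is about 7 N, so the cradle is about 3 mm down. I'll press 3 mm further, easing slightly toward the side the lateral force pushes.

move_arm([
  {"grip":0.1,"xyz":[-0.0005,0.001,-0.001],"yaw":0},
  {"grip":0.1,"xyz":[0,0.001,0],"yaw":0},
  {"grip":0.1,"xyz":[0,0.001,0],"yaw":0},
  {"grip":0.1,"xyz":[0,0,0],"yaw":0},
  {"grip":0.1,"xyz":[0,0,0],"yaw":0},
  {"grip":0.1,"xyz":[0,0,0],"yaw":0},
  {"grip":0.1,"xyz":[0,0,0],"yaw":0},
  {"grip":0.1,"xyz":[0,0,0],"yaw":0},
  {"grip":0.1,"xyz":[0,0,0],"yaw":0},
  {"grip":0.1,"xyz":[0,0,0],"yaw":0},
])

```text
t: 15.7
ee_pos: [0.5302, 0.1815, 0.1879]
eef_rot: [-0.355, 0.353, -0.612, 0.612]
force: [-0.4, 0.8, 7.9]
width: 0.276
```

```bash
python3 - <<'E'
from h import *
F=[]
for i in range(8): c=cam('wrist'); o=r.get_obs(); F.append(np.r_[o['force'],o['ee_pos'],o['torque']])
print(o['t'],np.mean(F,0).round(4),np.std(F,0).round(2),o['width'])
S=cam('scene'); u,v=404,213
save('p1.png',np.hstack([c['f'][:,140:510],cv2.resize(S['f'][v-50:v+50,u-50:u+50],(400,400),interpolation=cv2.INTER_CUBIC)]))
E
```

```text
16.1 [-2.846e-01  2.924e-01  8.012e+00  5.302e-01  1.815e-01  1.879e-01
  2.500e-03  4.420e-02  4.900e-03] [0.63 0.52 0.42 0.   0.   0.   0.02 0.02 0.04] 0.28108918722374565
```

View pics/p1.png

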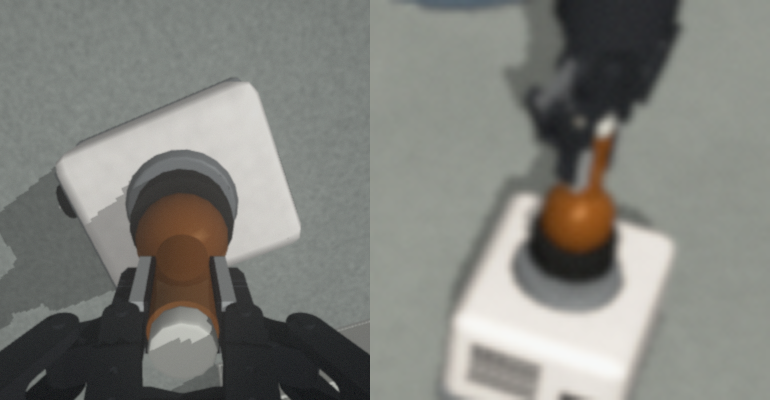

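The ball is seated in the ring, centred with lateral force near 0, and contact is about 9 N (about 5 mm). I'll press 2 mm more.

move_arm([
  {"grip":0.1,"xyz":[0,0.001,0],"yaw":0},
  {"grip":0.1,"xyz":[0,0.001,0],"yaw":0},
  {"grip":0.1,"xyz":[0,0,0],"yaw":0},
  {"grip":0.1,"xyz":[0,0,0],"yaw":0},
  {"grip":0.1,"xyz":[0,0,0],"yaw":0},
  {"grip":0.1,"xyz":[0,0,0],"yaw":0},
  {"grip":0.1,"xyz":[0,0,0],"yaw":0},
  {"grip":0.1,"xyz":[0,0,0],"yaw":0},
  {"grip":0.1,"xyz":[0,0,0],"yaw":0},
  {"grip":0.1,"xyz":[0,0,0],"yaw":0},
])

```text
t: 17.4
ee_pos: [0.5302, 0.1815, 0.1861]
eef_rot: [-0.355, 0.353, -0.612, 0.612]
force: [0.4, -0.1, 10.6]
width: 0.271
```

```bash
python3 - <<'E'
from h import *
F=[]
for i in range(8): c=cam('wrist'); o=r.get_obs(); F.append(np.r_[o['force'],o['ee_pos'],o['torque']])
print(o['t'],np.mean(F,0).round(4),o['width'])
E
```

```text
17.8 [-6.6510e-01  3.8240e-01  1.0082e+01  5.3020e-01  1.8150e-01  1.8610e-01
 -9.8000e-03  1.5870e-01  1.8000e-03] 0.28187720785280473
```

Force rose 2.1 N for 1.8 mm, which matches the spring, so the flask isn't slipping. Contact is about 11 N, or about 7 mm of the 8 mm travel. After a quick check that the tub vessels haven't moved, I'll hand in.

```bash
python3 - <<'E'
from h import *
a=np.load('pics/scene0.npy').astype(int); S=cam('scene'); b=S['f'].astype(int)
d=np.abs(a-b).max(2)>60
for n,(x0,y0,x1,y1) in dict(big=(268,185,290,223),small=(262,222,284,252),bottle=(298,202,318,234),jar=(234,213,254,240)).items(): print(n,d[y0:y1,x0:x1].sum())
o=r.get_obs(); print(o['t'],o['force'],o['width'])
r.close_job()
E
```

```text
big 0
small 0
bottle 0
jar 0
17.85 [-0.14008461  0.02435134 10.55286239] 0.2797664410136729
the job is handed in; nothing more can be done
```

I lifted the amber round-bottomed flask out of its cork ring by the neck, set its ball in the mixer's ring cradle and pressed it down. I handed the job in at 17.9 s, still holding the flask with the cradle pressed.

**Last checks**
- **Press:** the wrist reads about 10.3 N upward, so contact is about 11 N once the flask's weight is added. I put the cradle about 7 mm down out of 8 mm, judged from force and height because I had no direct reading of it. The force rose about 1 N per mm throughout, so it hadn't hit the stop and the flask wasn't slipping.
- **Seating:** the side force dropped below 1 N after a correction of about 1 mm. The wrist and scene pictures show the ball centred in the ring and the neck upright; both were taken about 2 mm before the final press.
- **Other vessels:** the two conical flasks, the bottle and the jar show no change in the scene picture compared with the start.

**Disagreements:** the rim's height came out at about 137 mm from the camera views, against 142 mm in the text. First contact, at a TCP height of about 194 mm, fitted the text. The flask's stopper looked slightly off to one side in the scene view, but fingers partly hid it and the neck's edges fitted an upright flask.

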